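Turn the rosette tile face down with the lifter

ROBOT

A 6-joint arm with a two-finger parallel gripper is mounted at the origin on the work surface. World frame = base frame: x ahead of the robot, y to its left, z up, the work surface at z = 0. Lengths are in mm, angles in rad, forces in N, time in s.
With the tool pointing down it reaches from about 350 to 875 mm from the base axis. Payload 4.2 kg.
Tool frame: the origin (TCP) lies between the finger pads; the fingertips stand 25 mm ahead of it and the grasp point (between the pads) lies 6 mm ahead of it; z points along the fingers, y is the line along which they close (so a half turn about z gives the same grasp; the last joint's range is limited). The gripper opens to 85 mm and grips with 20 to 120 N. Pads are 22 mm wide; open, the fingers measure 114 mm over their backs; the gripper's body (76 mm by 85 mm) begins 54 mm behind the grasp point. The pads swing forward as they close: fully open they stand 13 mm farther back than shut.
Start: joints at [-0.918, 0.385, 0.008, 0, -1.194, -0.259], TCP at [239.826, -577.133, 256.312] pointing down, gripper open.
Joint ranges: [-3.14, 3.14], [-1.21, 2.06], [-1.07, 1.41], [-3.16, 2.05], [-2.99, -0.16], [-3.1, 3.1]. Speed limits (rad/s): [2.79, 2.79, 3.14, 3.14, 3.14, 3.14].

INTERFACE

Orientations are given as a unit quaternion [x, y, z, w].
In Python, from bench import arm gives the robot as it stands.
- The arm moves only by the shell command python3 -m pendant 'ROWS'. ROWS is JSON, a list of rows, each a list of 7 numbers: the shift along the tool's x, y, z in m, then the turn, a rotation vector about the tool's x, y, z in degrees, then the finger opening in m, from 0 to 0.0854. In form: [[x, y, z, wx, wy, wz, fingers], ...]. A call has 1 to 12 rows; each row shifts and turns the commanded pose from where the row before left it, along the tool's axes as they then stand; what a row does not reach is not made up. A row lasts 1/10 s, in which the tool goes at most 50 mm and 8.59 degrees, less where a joint would pass 70% of its speed; a pose out of reach is approached as far as the arm can. A call is refused whole if a number of a shift passes 0.05 or a number of a turn 8.59, either way. A call with a gripper value outside its range is refused whole. The fingers move at their own pace and stop on an object; the grip force is fixed at half the most. Time passes only in rows, so rows that do not move let the fingers close. It gives the time, the measured TCP pose, the force, the opening and the grip force at its end, in the units of the state.
- arm.read_state(): the state, without advancing time (a new reading comes with each control period).
- arm.get_image(name): name is "side" or "top" or "wrist"; returns a dict with "image" (384x512x3 uint8, red, green, blue), "fx", "fy", "cx", "cy" (pixels), "xyz" and "rotation" of the camera in the world. Camera axes: x right, y down, z forward; pixel columns grow to the right and rows downward; lengths in mm; the calibration is good to about 2 mm. A picture is of the moment at which its call begins. There is no depth.
- arm.job_done(): hands the job in; it is judged then, once.
The state is a dict: "clock": time; "joints": joint angles; "joint_vel": joint speeds; "joint_efforts": joint torques, N m; "position": TCP position; "ee_rot": TCP orientation; "contact_force": force on the tool from outside, world axes, zero at the start; "wrist_torque": the same for the moment, N m; "gripper_width": finger opening in mm; "grasp_force": force on a finger pad.
Only numpy, scipy, OpenCV 4.12 (cv2) and the standard library are available. Lean on these libraries where they do the work, as an engineer would, in place of code of your own. Each camera call takes 0.05 s, during which the arm holds its last target. There are 200 camera calls.

TASK

The painted rosette tile is still tacky on its face, so it must not be touched with the fingers: pick up the steel lifter by its wooden grip, slide its blade along the plaster under the tile's near edge, push the tile gently home against the edge of the cork pad, and lever it up and over so that it lies face down and flat on the cork. Press only lightly with the blade throughout, on plaster and tile alike (never more than about 2 kg). Then lay the lifter down flat on the bare table, clear of the bat, let go of it, and leave the moulds and the jar where they are.

Things in the scene. Friction and masses are not known exactly. Their poses are not given: they have to be found in the camera images.
- bat: Fixed white plaster board, 220 x 160 mm, top 12 mm above the table; brown cork pad on its far part, 8 mm higher. Origin at table level below the middle of the cork's near edge; x points from plaster to cork, away from the robot (within 0.3 rad of world x), z up. Plaster: x -130 to 0 mm. Cork: x 0 to 90, y -75 to 75 mm. Its near edge is a rigid upright 8 mm step to push and tip the tile against.
- step (a point): Middle of the foot of the cork's near edge, on the plaster top; axes as those of bat.
- tile: Loose clay tile, 60 (x) x 70 (y) x 11.5 mm, 55-115 g. Origin: centre of underside; z out of the painted face, up at start. White foot 44 x 54 x 3.5 mm leaves an undercut 3.5 mm high, 8 mm deep all round. Blue border, sunk rosette. Starts 6-18 mm short of the cork, x along the bat's x within 0.12 rad. Tipped over the step it ends on its border, some 8 mm of it overhanging the step.
- lifter: Loose hand tool, 140 g: steel blade 87 (x) x 56 (y) x 2 mm with an upright wooden grip block 40 (x) x 14 (y) mm, 2 to 54 mm above the underside, to be taken from above across its 14 mm. Origin: blade's underside below the grip; z up, x to the working edge; blade x -22 to +65 mm. Starts flat on the table left or right of the bat, working edge away from the robot within 0.5 rad.
- lifter_tip (a point): Middle of the working edge of the lifter's blade, at its underside (x = 65 mm of the lifter); axes as the lifter's.
- lifter_grip (a point): Grip point in the wooden block, 36 mm above the lifter's underside; axes as the lifter's.
- mould_a: Bystander: loose round white plaster mould, 90 mm across, 42 mm high; origin at the centre of its underside. It stands on the side of the bat where the lifter is not.
- mould_b: Bystander: loose round white plaster mould, 76 mm across, 36 mm high; origin at the centre of its underside; beside the bat, further out.
- jar: Bystander: loose closed blue glaze jar, 60 mm across, 75 mm high; origin at the centre of its underside; beside the bat, further out.
Things that resemble listed ones, but are neither listed nor needed, are in the scene too. What is shaped like the lifter but red or turquoise is not meant. What is shaped like the tile but green is not meant.

How it is judged (in metres and radians):
On the way, in this order (a step that is already met when the one before it is completed fails the run):
1. the lifter has been picked up in the fingers (height (world z) of lifter above 0.025 m and contact force between the fingers and lifter above 1 N), for 0.2 s.
2. the tile is being levered up on the lifter at the cork's edge (tilted more than 35 degrees, lifter bearing on it, far edge still at the step) (angle between tile's own z axis and vertical between 0.6 and 1.7 rad and contact force between lifter and tile above 0.05 N and x of tile in the frame of bat above -0.055 m and contact force between the fingers and lifter above 1 N), for 0.1 s.
At the end, for the whole second after the job is handed in: The tile lies face down and flat (within about 6 degrees) on the cork, its centre 5 to 60 mm beyond the cork's near edge and within 40 mm of the pad's centre line, at rest; the lifter lies flat on the table (within 3 degrees, less than 4 mm up), at rest, touching neither bat nor tile (angle between tile's own z axis and vertical above 3.04 rad and x of tile in the frame of bat between 0.005 and 0.06 m and y of tile in the frame of bat between -0.04 and 0.04 m and z of tile in the frame of bat below 0.035 m and linear speed of each of tile, lifter below 0.01 m/s and angle between lifter's own z axis and vertical below 0.05 rad and height (world z) of lifter below 0.004 m and contact force between lifter and bat below 0.05 N and contact force between lifter and tile below 0.05 N).
It fails at once if the fingers touched the tacky tile (contact force between the fingers and tile above 0.5 N).
It fails at once if the lifter pressed on the bat with more than 20 N (contact force between lifter and bat above 20 N).
It fails at once if the lifter pressed on the tile with more than 20 N (contact force between lifter and tile above 20 N).
It fails at once if the tile was tossed or carried up in the air (height (world z) of tile above 0.1 m).
It fails at once if a mould or the jar was pushed away (more than 15 mm) (distance of any of mould_a, mould_b, jar from where it was at the start of the episode above 0.015 m).
It also fails if it takes over 72 s, if anything falls off the work surface, if the arm or the gripper's body presses on something with over 40 N, if the wrist force passes 120 N, or if a joint passes its speed limit or range.

## Working session

There is one attempt and no reset: what is moved stays moved. The work goes in short steps, Python scripts to look and compute and a shell command to move; the robot and the scene stay as the last step left them, time stands still between calls to the robot, and variables do not carry over. Pictures are saved under pics/ and viewed, at most 10 in all, crops included, and the job is handed in when it is done.

```bash
ls; mkdir -p pics; cat > h.py <<'E'
import numpy as np,cv2
from bench import arm
from scipy.spatial.transform import Rotation as R
def grab(n,fn):
    d=arm.get_image(n); cv2.imwrite('pics/'+fn,d['image'][:,:,::-1]); 
    np.savez('pics/'+fn+'.npz',**d); return d
def load(fn): return np.load('pics/'+fn+'.npz')
def ray(d,u,v,z):
    M=np.array(d['rotation']); 
    if M.shape!=(3,3): M=R.from_quat(M).as_matrix()
    r=M@np.array([(u-d['cx'])/d['fx'],(v-d['cy'])/d['fy'],1.]); o=np.array(d['xyz'])
    return o+r*(z-o[2])/r[2]
def proj(d,p):
    M=np.array(d['rotation']); 
    if M.shape!=(3,3): M=R.from_quat(M).as_matrix()
    c=M.T@(np.array(p)-d['xyz']); return d['fx']*c[0]/c[2]+d['cx'],d['fy']*c[1]/c[2]+d['cy']
E
python3 - <<'E'
from h import *
d=grab('top','t0.png');s=grab('side','s0.png')
im=d['image']; cv2.imwrite('pics/t0b.png',cv2.resize(im[:,:,::-1],(800,600),interpolation=cv2.INTER_CUBIC))
for k in (d,s): print(k['fx'],k['cx'],k['cy'],k['xyz'],k['rotation'])
print(arm.read_state())
E
```

```text
pics
363.57728147758843 257.4176174781433 198.52487222579975 [ 393.89626219  -80.98346298 1197.32677385] [ 0.7146778  -0.69701795  0.04014252 -0.04231081]
414.66651875181225 251.26655443097337 188.56727359797102 [ 56.71359576 733.75307941 821.0435653 ] [-0.23562929  0.87118916 -0.41462704  0.11658776]
{'clock': 0.1, 'joints': array([-9.18414789e-01,  3.85526899e-01,  6.76095616e-03, -4.28129509e-04,
       -1.19398145e+00, -2.58616964e-01]), 'joint_vel': array([-1.44827210e-05, -3.00971524e-03,  3.86442634e-03,  5.88481271e-04,
       -5.47447703e-04, -4.35113675e-05]), 'joint_efforts': array([-1.81090996e-03, -3.93317878e+01,  1.88928705e+01,  4.19789448e+00,
       -2.56744373e-03, -5.33599511e-07]), 'position': array([ 239.64306405, -576.7297771 ,  255.30281179]), 'ee_rot': array([-1.95535270e-01,  9.80696164e-01,  9.63597461e-04, -2.50464507e-04]), 'contact_force': array([-0.42572117, -0.48076517, -0.96773373]), 'wrist_torque': array([ 0.05290224, -0.0396665 , -0.01717063]), 'grasp_force': 0.0, 'gripper_width': 85.29217365713272}
```

View pics/t0b.png

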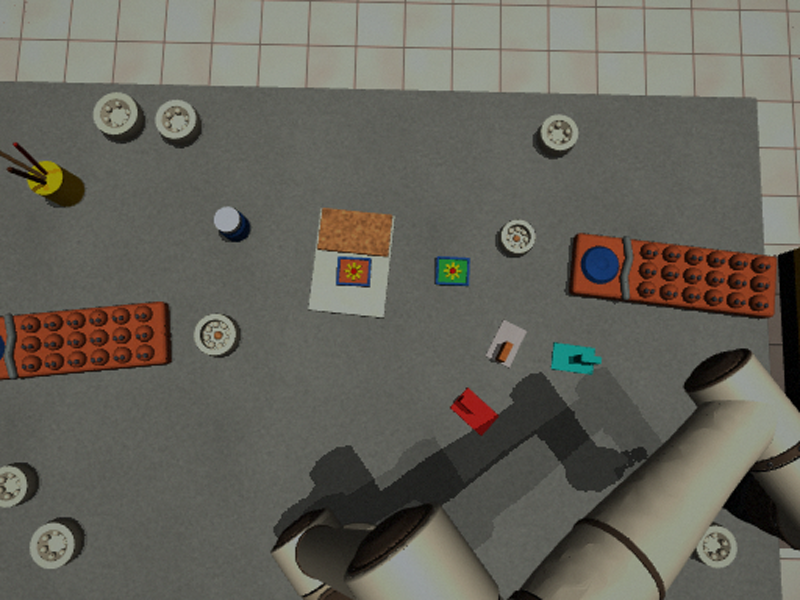

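View pics/s0.png

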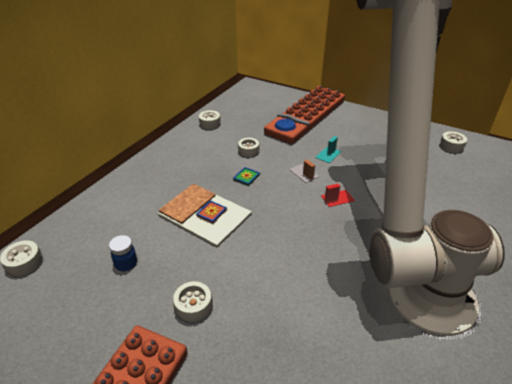

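The top view shows the bat at (352,263), the tile at (353,271), and the lifter at (507,343) to the right of the bat (800 px scale). The side view agrees. I'll enlarge this area.

```bash
python3 - <<'E'
import cv2
im=cv2.imread('pics/t0.png')[125:245,190:350]
cv2.imwrite('pics/c0.png',cv2.resize(im,(800,600),interpolation=cv2.INTER_CUBIC))
E
```

```text
(no output)
```

View pics/c0.png

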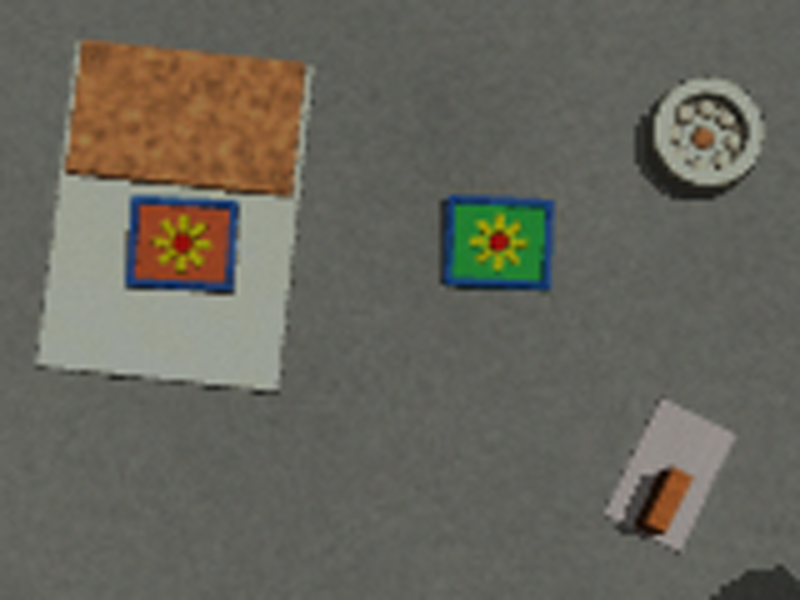

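The crop gives corner pixels for the cork, plaster, tile and blade, which I'll convert at their known heights.

```bash
python3 - <<'E'
from h import *
d=load('t0.png')
def P(L,z): return np.array([ray(d,(x+.5)/5-.5+190,(y+.5)/5-.5+125,z)[:2] for x,y in L])
S={'cork':P([(80,41),(308,66),(293,195),(66,174)],20),'plaster':P([(37,366),(279,391)],12),
'tile':P([(133,197),(238,203),(235,292),(127,287)],23.5),'blade':P([(661,399),(736,436),(682,552),(605,516)],2),
'grip':P([(670,466),(692,474),(662,534),(642,527)],54)}
for k,p in S.items():
    print(k,p.round(1).tolist(),'c',p.mean(0).round(1),[round(float(np.linalg.norm(p[i]-p[i-1])),1) for i in range(len(p))])
    a=p[0]-p[1]; print('  yang',np.degrees(np.arctan2(-a[0],a[1])).round(2), 'xang', np.degrees(np.arctan2(*( (p[0]+p[1]-p[2]-p[3])[::-1]))).round(2) if len(p)>2 else '')
E
```

```text
cork [[747.9, 102.5], [734.6, -49.9], [647.0, -42.3], [657.4, 108.0]] c [696.7  29.6] [90.7, 152.9, 87.9, 150.7]
  yang -5.01 xang -4.17
plaster [[530.2, 122.8], [517.7, -36.6]] c [523.9  43.1] [159.9, 159.9]
  yang -4.5 xang 
tile [[642.3, 62.7], [640.0, -6.5], [580.8, -6.4], [582.3, 64.3]] c [611.4  28.6] [60.0, 69.2, 59.2, 70.7]
  yang -1.91 xang -0.83
blade [[519.7, -288.6], [496.4, -338.1], [419.4, -302.8], [441.7, -252.3]] c [ 469.3 -295.5] [86.1, 54.7, 84.7, 55.2]
  yang -25.18 xang -24.81
grip [[472.0, -285.4], [467.3, -299.3], [429.2, -280.6], [433.3, -268.1]] c [ 450.5 -283.3] [42.4, 14.6, 42.4, 13.2]
  yang -18.71 xang -25.17
```

```bash
cat >> h.py <<'E'
def delta(p,yaw,pitch=0):
    """shift (mm) and turn (deg) to get TCP to p; lifter heading yaw, nose-up pitch (deg); shift given in present and in new axes"""
    s=arm.read_state(); A=R.from_quat(s['ee_rot'])
    X=R.from_euler('zy',[yaw,-pitch],degrees=True).as_matrix()  # lifter axes
    T=R.from_matrix(np.column_stack([-X[:,0],X[:,1],-X[:,2]]))
    w=np.array(p)-s['position']
    print('pos',s['position'].round(1),'F',s['contact_force'].round(1),'j',s['joints'].round(2))
    print('turn',np.degrees((A.inv()*T).as_rotvec()).round(2),'shift now',A.inv().apply(w).round(1),'shift after turn',T.inv().apply(w).round(1))
E
python3 -m pendant '[[0,0,0,0,0,7.9,0.045],[0,0,0,0,0,7.9,0.045],[0,0,0,0,0,7.9,0.045],[0,0,0,0,0,7.9,0.045],[0,0,0,0,0,7.9,0.045],[0,0,0,0,0,7.9,0.045]]'
python3 -m pendant '[[-0.0085,0.0442,0.0131,0,0,0,0.045],[-0.0085,0.0442,0.0131,0,0,0,0.045],[-0.0085,0.0442,0.0131,0,0,0,0.045],[-0.0085,0.0442,0.0131,0,0,0,0.045],[-0.0085,0.0442,0.0131,0,0,0,0.045],[-0.0085,0.0442,0.0131,0,0,0,0.045],[-0.0085,0.0442,0.0131,0,0,0,0.045],[-0.0085,0.0442,0.0131,0,0,0,0.045],[0,0,0,0,0,0,0.045],[0,0,0,0,0,0,0.045],[0,0,0,0,0,0,0.045]]'
python3 - <<'E'
from h import *
delta([450,-285,150],-24.9)
d=grab('wrist','w1.png')
print(d['xyz'],d['fx'])
for z,p in((2,[450,-285]),(54,[450,-285])): print(proj(d,p+[z]))
E
```

```text
clock: 0.7
position: [239.7, -576.9, 255.7]
ee_rot: [0.218, 0.976, 0.001, -0.0]
contact_force: [-0.3, 0.0, -0.4]
gripper_width: 45.1
grasp_force: 0.0
clock: 1.8
position: [449.8, -285.2, 151.6]
ee_rot: [0.215, 0.977, -0.0, -0.0]
contact_force: [0.3, -0.3, 0.5]
gripper_width: 45.2
grasp_force: 0.0
pos [ 449.8 -285.2  151.6] F [ 0.3 -0.3  0.5] j [-0.26  0.33 -0.36  0.   -0.88 -1.74]
turn [-0.01 -0.    0.03] shift now [-0.1  0.3  1.6] shift after turn [-0.1  0.3  1.6]
[ 374.642714   -250.70609787  269.95908309] 294.4088725672373
(np.float64(256.9301543812781), np.float64(183.60606138703534))
(np.float64(257.0538967846414), np.float64(203.16884992928715))
```

View pics/w1.png

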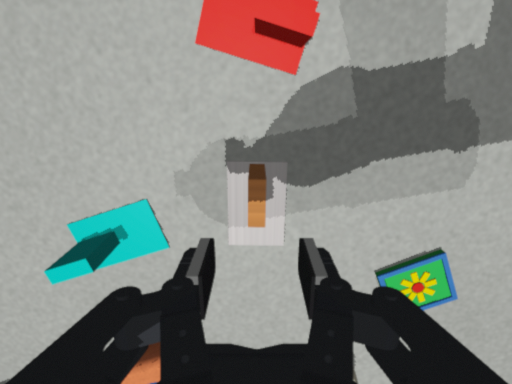

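The wrist view shows the grip block centred at column 257 with its top centre near row 203, matching the prediction, and its edges are square to the fingers. I'll descend and grip.

```bash
python3 -m pendant '[[0,0,0.04,0,0,0,0.045],[0,0,0.04,0,0,0,0.045],[0,0,0.029,0,0,0,0.045],[0,0,0,0,0,0,0.045],[0,0,0,0,0,0,0.03],[0,0,0,0,0,0,0],[0,0,0,0,0,0,0],[0,0,0,0,0,0,0],[0,0,0,0,0,0,0],[0,0,0,0,0,0,0],[0,0,0,0,0,0,0]]'
python3 -m pendant '[[0,0,-0.03,0,0,0,0],[0,0,-0.03,0,0,0,0],[0,0,-0.03,0,0,0,0],[0,0,0,0,0,0,0],[0,0,0,0,0,0,0],[0,0,0,0,0,0,0]]'
python3 - <<'E'
from h import *
# bat frame
c,s=np.cos(np.radians(-4.5)),np.sin(np.radians(-4.5))
o=np.array([652.5,33]); ex=np.array([c,s]); ey=np.array([-s,c])
g=o+(-150)*ex-65*ex+(-7.5)*ey; print(g)
delta([*g,130],-4.5)
d=grab('wrist','w2.png')
E
```

```text
clock: 2.95
position: [451.3, -285.5, 44.6]
ee_rot: [0.215, 0.977, -0.0, 0.002]
contact_force: [-1.1, -1.4, 7.5]
gripper_width: 13.3
grasp_force: 59.4
clock: 3.55
position: [449.1, -284.3, 131.5]
ee_rot: [0.215, 0.977, 0.0, -0.001]
contact_force: [0.6, -0.4, -1.8]
gripper_width: 13.0
grasp_force: 58.5
[437.57433003  42.39182558]
pos [ 449.1 -284.3  131.5] F [ 0.6 -0.4 -1.8] j [-0.26  0.36 -0.39 -0.   -0.83 -1.74]
turn [  0.04  -0.13 -20.36] shift now [147.8 291.6   1.9] shift after turn [ 37.1 324.8   1.5]
```

View pics/w2.png

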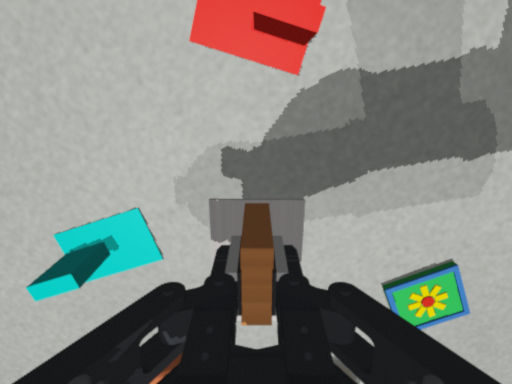

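The blade hangs level and square in the fingers, with the grip at (257,285). Next I carry it to the near side of the bat.

```bash
python3 -m pendant '[[0,0,0,0,0,-6.8,0],[0,0,0,0,0,-6.8,0],[0,0,0,0,0,-6.8,0],[0.0046,0.0406,0,0,0,0,0],[0.0046,0.0406,0,0,0,0,0],[0.0046,0.0406,0,0,0,0,0],[0.0046,0.0406,0,0,0,0,0],[0.0046,0.0406,0,0,0,0,0],[0.0046,0.0406,0,0,0,0,0],[0.0046,0.0406,0,0,0,0,0],[0.0046,0.0406,0,0,0,0,0],[0,0,0,0,0,0,0]]'
python3 -m pendant '[[0,0,0.02,0,0,0,0],[0,0,0.02,0,0,0,0],[0,0,0.02,0,0,0,0],[0,0,0,0,0,0,0],[0,0,0,0,0,0,0]]'
python3 - <<'E'
from h import *
g=[437.57,42.39]
delta([*g,70],-4.5)
a=load('s0.png')
d=grab('side','s3.png'); t=grab('top','t3.png'); w=grab('wrist','w3.png')
s=arm.read_state()['position']
print([np.round(proj(k,[s[0]+65*.997,s[1]-65*.078,s[2]-44]),1) for k in (d,t,w)])
u,v=map(int,proj(d,s-[0,0,20])); c=d['image'][v-50:v+50,u-60:u+73,::-1]
u2,v2=map(int,proj(t,[590,33,20])); c2=t['image'][v2-50:v2+75,u2-60:u2+73,::-1]
print(u-60,v-50,u2-60,v2-50)
f=lambda c,h:cv2.resize(c,(400,h),interpolation=cv2.INTER_CUBIC)
cv2.imwrite('pics/c3.png',np.vstack([np.hstack([f(c,300),f(c2,300)]),cv2.resize(w['image'][100:,:,::-1],(800,300))[:, :]]))
E
```

```text
clock: 4.8
position: [438.6, 45.4, 131.9]
ee_rot: [0.036, 0.999, -0.0, -0.0]
contact_force: [-0.2, -0.1, -1.8]
gripper_width: 13.4
grasp_force: 59.1
clock: 5.3
position: [438.2, 41.4, 72.1]
ee_rot: [0.039, 0.999, -0.001, -0.001]
contact_force: [0.9, 0.3, -1.4]
gripper_width: 13.3
grasp_force: 59.0
pos [438.2  41.4  72.1] F [ 0.9  0.3 -1.4] j [ 0.47  0.32 -0.67  0.   -0.59 -2.11]
turn [-0.08 -0.1   0.05] shift now [0.7 1.  2.1] shift after turn [0.7 1.  2.1]
[array([241.9, 223.2]), array([222.3, 205.9]), array([256.5, 320.2])]
201 176 164 130
```

View pics/c3.png

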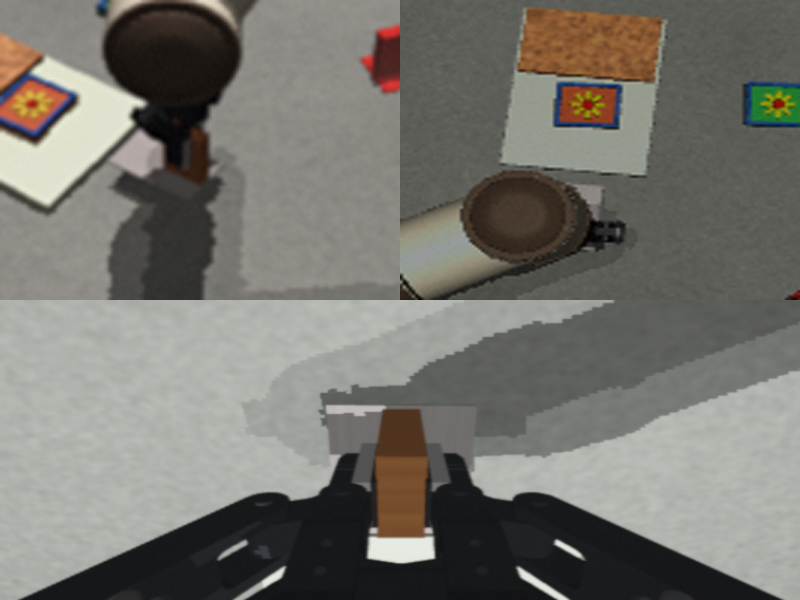

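```bash
python3 -m pendant '[[0,0.001,0,0,1.5,0,0],[-0.033,0,0.002,0,0,0,0],[-0.033,0,0.002,0,0,0,0],[0,0,0,0,0,0,0],[0,0,0,0,0,0,0],[0,0,0,0,0,0,0]]'
python3 -m pendant '[[0,0,0.002,0,0,0,0],[0,0,0.002,0,0,0,0],[0,0,0,0,0,0,0],[0,0,0,0,0,0,0]]'
for i in 1 2; do python3 -m pendant '[[0,0,0.001,0,0,0,0],[0,0,0,0,0,0,0],[0,0,0,0,0,0,0]]' | grep -v -e grip -e grasp; done
```

```text
clock: 6.05
position: [503.3, 37.5, 67.1]
ee_rot: [0.039, 0.999, 0.001, -0.013]
contact_force: [0.5, 0.4, -1.1]
gripper_width: 13.0
grasp_force: 59.0
clock: 6.45
position: [503.9, 37.8, 62.8]
ee_rot: [0.039, 0.999, 0.0, -0.013]
contact_force: [0.6, 0.0, -1.8]
gripper_width: 13.4
grasp_force: 59.0
clock: 6.75
position: [504.1, 37.8, 61.7]
ee_rot: [0.039, 0.999, 0.0, -0.013]
contact_force: [0.4, 0.5, -1.5]
clock: 7.05
position: [504.1, 37.7, 60.7]
ee_rot: [0.039, 0.999, 0.0, -0.013]
contact_force: [-0.1, -0.4, -1.2]
```

```bash
for i in 1 2 3; do python3 -m pendant '[[0,0,0.001,0,0,0,0],[0,0,0,0,0,0,0],[0,0,0,0,0,0,0]]' | grep -e pos -e cont -e ee_; done
```

```text
position: [504.1, 37.8, 59.8]
ee_rot: [0.039, 0.999, 0.0, -0.013]
contact_force: [-0.2, 0.1, -3.2]
position: [504.0, 37.8, 58.8]
ee_rot: [0.039, 0.999, 0.001, -0.013]
contact_force: [1.1, 0.3, -1.1]
position: [504.0, 37.8, 58.3]
ee_rot: [0.039, 0.999, 0.001, -0.013]
contact_force: [-2.4, 0.6, 4.2]
```

```bash
python3 -m pendant '[[0,0,-0.0003,0,0,0,0],[-0.004,0,-0.0001,0,0,0,0],[-0.004,0,-0.0001,0,0,0,0],[0,0,0,0,0,0,0],[0,0,0,0,0,0,0]]' | grep -e pos -e cont
python3 -m pendant '[[-0.004,0,-0.0001,0,0,0,0],[-0.004,0,-0.0001,0,0,0,0],[0,0,0,0,0,0,0],[0,0,0,0,0,0,0]]' | grep -e pos -e cont
```

```text
position: [510.7, 36.6, 58.4]
contact_force: [-5.5, -0.2, 7.4]
position: [518.9, 36.0, 58.4]
contact_force: [-4.7, -0.3, 7.9]
```

```bash
python3 -m pendant '[[0,0,-0.0005,0,0,0,0],[-0.003,0,-0.0001,0,0,0,0],[-0.003,0,-0.0001,0,0,0,0],[0,0,0,0,0,0,0],[0,0,0,0,0,0,0]]' | grep -e pos -e cont
python3 - <<'E'
from h import *
t=grab('top','t4.png')
c=t['image'][130:205,164:264,::-1]
cv2.imwrite('pics/c4.png',cv2.resize(c,(800,600),interpolation=cv2.INTER_CUBIC))
E
```

```text
position: [526.9, 36.3, 58.4]
contact_force: [0.9, -0.3, -1.2]
```

View pics/c4.png

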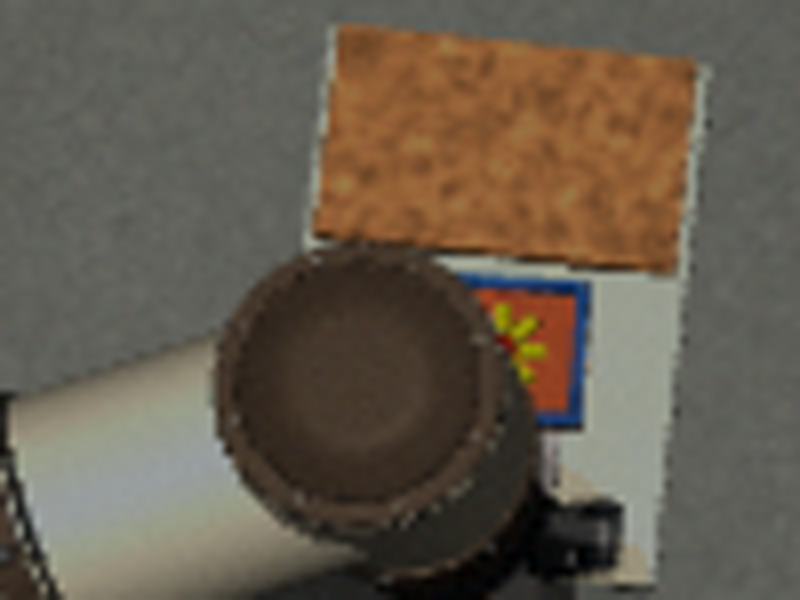

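The blade is just visible at (550,465), running under the tile's near edge. The tile's right far corner is still at (590,283), so it hasn't moved. Now I push it home gently.

```bash
python3 -m pendant '[[-0.003,0,-0.0001,0,0,0,0],[-0.003,0,-0.0001,0,0,0,0],[-0.002,0,0,0,0,0,0],[0,0,0,0,0,0,0],[0,0,0,0,0,0,0]]' | grep -e pos -e cont
for i in 1 2; do python3 -m pendant '[[-0.001,0,0,0,0,0,0],[0,0,0,0,0,0,0],[0,0,0,0,0,0,0]]' | grep -e pos -e cont; done
```

```text
position: [534.4, 35.5, 58.5]
contact_force: [1.2, -0.1, -1.0]
position: [534.8, 35.4, 58.5]
contact_force: [-1.3, -0.2, -0.3]
position: [536.1, 35.3, 58.5]
contact_force: [0.0, -0.2, -1.4]
```

```bash
for i in 1 2 3; do python3 -m pendant '[[-0.001,0,0,0,0,0,0],[0,0,0,0,0,0,0],[0,0,0,0,0,0,0]]' | grep -e pos -e cont; done
python3 - <<'E'
from h import *
t=grab('top','t5.png')
a=load('t4.png')['image'].astype(int)
# tile right-edge: blue mask rows
for n,im in(('t4',a),('t5',t['image'].astype(int))):
    m=(im[:,:,2]-im[:,:,0]>30); m[:, :224]=0; m[:,250:]=0; m[:150]=0; m[200:]=0
    r,c=np.where(m); print(n,r.min(),r.max(),c.max(),len(r))
c=t['image'][150:187,214:264,::-1]
E
```

```text
position: [537.1, 35.2, 58.5]
contact_force: [-0.8, 0.4, 0.5]
position: [538.1, 35.2, 58.5]
contact_force: [-1.3, -0.5, -0.0]
position: [538.3, 35.1, 58.5]
contact_force: [-4.5, 1.1, 3.5]
t4 164 182 237 46
t5 161 180 238 46
```

```bash
python3 -m pendant '[[0.003,0,-0.0014,0,0,0,0],[0,0,-0.0027,0,0,0,0],[0,0,-0.0027,0,0,0,0],[0,0,-0.0027,0,0,0,0],[-0.0004,0,-0.0035,0,0,0,0],[-0.0004,0,-0.0035,0,0,0,0],[-0.0004,0,-0.0035,0,0,0,0],[0,0,0,0,0,0,0],[0,0,0,0,0,0,0]]' | grep -e pos -e cont -e ee
python3 - <<'E'
from h import *
d=grab('side','s6.png')
u,v=map(int,proj(d,[620,30,30])); print(u,v)
cv2.imwrite('pics/c6.png',cv2.resize(d['image'][v-45:v+45,u-60:u+60,::-1],(800,600),interpolation=cv2.INTER_CUBIC))
E
```

```text
position: [537.8, 35.2, 78.6]
ee_rot: [0.039, 0.999, 0.001, -0.013]
contact_force: [-0.2, 0.2, -1.5]
208 207
```

View pics/c6.png

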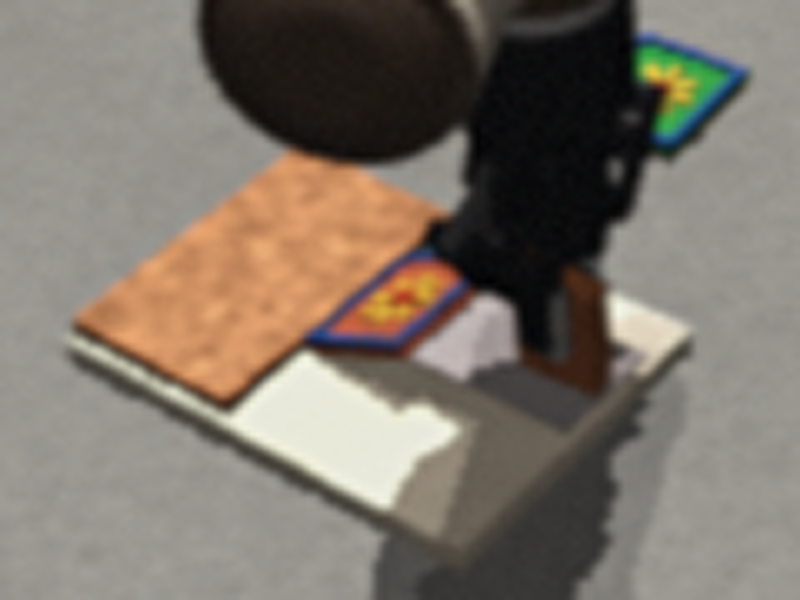

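The tile is tilted on the blade, with its far edge at the cork step around (310,340). I keep following the arc.

```bash
python3 -m pendant '[[-0.0015,0,-0.0034,0,0,0,0],[-0.0015,0,-0.0034,0,0,0,0],[-0.0015,0,-0.0034,0,0,0,0],[-0.0015,0,-0.0034,0,0,0,0],[-0.0022,0,-0.0025,0,0,0,0],[-0.0022,0,-0.0025,0,0,0,0],[-0.0022,0,-0.0025,0,0,0,0],[-0.0022,0,-0.0025,0,0,0,0],[0,0,0,0,0,0,0],[0,0,0,0,0,0,0],[0,0,0,0,0,0,0]]' | grep -e pos -e cont -e ee
python3 - <<'E'
from h import *
d=grab('side','s7.png')
u,v=208,207
cv2.imwrite('pics/c7.png',cv2.resize(d['image'][v-45:v+45,u-60:u+60,::-1],(800,600),interpolation=cv2.INTER_CUBIC))
E
```

```text
position: [552.9, 34.0, 101.6]
ee_rot: [0.039, 0.999, 0.0, -0.013]
contact_force: [0.2, 0.7, -0.8]
```

View pics/c7.png

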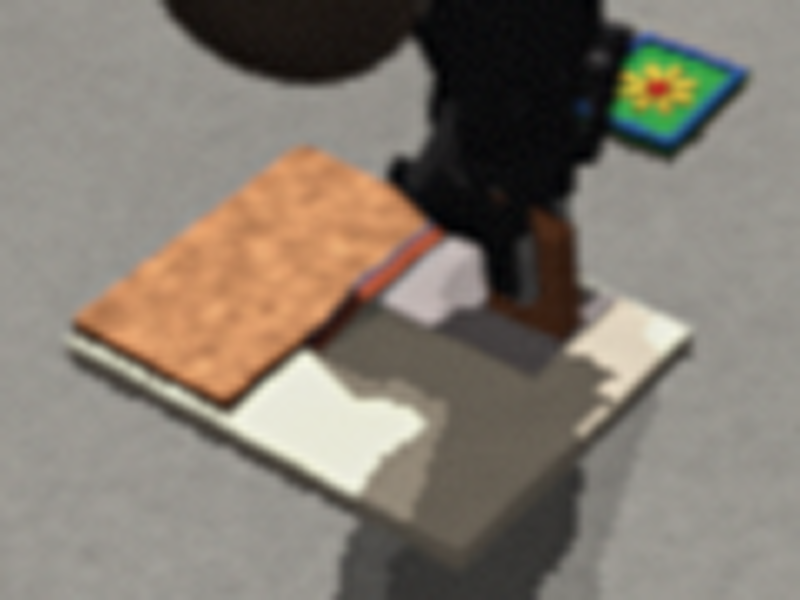

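The tile now appears nearly edge-on, at (350,290), standing around 55° on the blade. Continuing.

```bash
python3 -m pendant '[[-0.0029,0,-0.0017,0,0,0,0],[-0.0029,0,-0.0017,0,0,0,0],[-0.0029,0,-0.0017,0,0,0,0],[-0.0029,0,-0.0017,0,0,0,0],[-0.0029,0,-0.0009,0,0,0,0],[-0.0029,0,-0.0009,0,0,0,0],[-0.0029,0,-0.0009,0,0,0,0],[0,0,0,0,0,0,0],[0,0,0,0,0,0,0]]' | grep -e pos -e cont
python3 -m pendant '[[-0.0031,0,-0.0003,0,0,0,0],[-0.0031,0,-0.0003,0,0,0,0],[-0.0031,0,-0.0003,0,0,0,0],[-0.0031,0,-0.0002,0,0,0,0],[-0.0031,0,-0.0002,0,0,0,0],[-0.0031,0,-0.0002,0,0,0,0],[-0.0031,0,-0.0002,0,0,0,0],[0,0,0,0,0,0,0]]' | grep -e pos -e cont
python3 -m pendant '[[-0.0028,0,0.0004,0,0,0,0],[-0.0028,0,0.0004,0,0,0,0],[-0.0028,0,0.0004,0,0,0,0],[0,0,0,0,0,0,0],[0,0,0,0,0,0,0],[0,0,0,0,0,0,0]]' | grep -e pos -e cont
python3 - <<'E'
from h import *
d=grab('side','s8.png')
u,v=208,200
cv2.imwrite('pics/c8.png',cv2.resize(d['image'][v-45:v+45,u-60:u+60,::-1],(800,600),interpolation=cv2.INTER_CUBIC))
E
```

```text
position: [573.5, 32.4, 110.6]
contact_force: [-0.4, 0.7, -1.5]
position: [595.7, 30.7, 111.7]
contact_force: [-0.4, 0.2, -1.8]
position: [603.4, 30.0, 110.4]
contact_force: [-0.8, -0.8, -0.6]
```

View pics/c8.png

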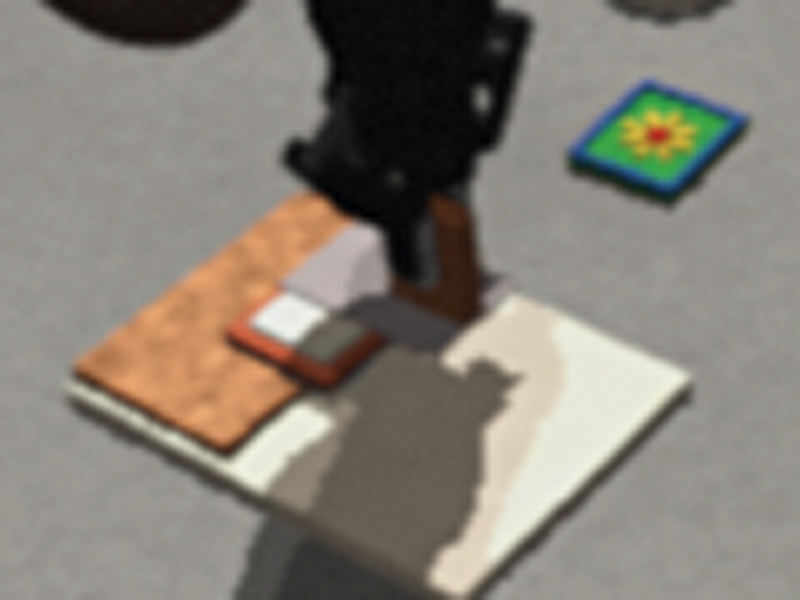

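The tile lies face down on the cork with its foot up at (310,325), overhanging the step slightly, and the blade is clear above it. I'll raise the lifter, draw back, and take it to the bare table.

```bash
python3 -m pendant '[[0,0,-0.01,0,0,0,0],[0.01,0,-0.015,0,-1.5,0,0],[0.04,0,0,0,0,0,0],[0.04,0,0,0,0,0,0],[0.04,0,0,0,0,0,0],[0.04,0,0,0,0,0,0],[0.01,-0.04,0.01,0,0,0,0],[0.01,-0.04,0.02,0,0,0,0],[0,0,0.03,0,0,0,0],[0,0,0,0,0,0,0],[0,0,0,0,0,0,0]]' | grep -e pos -e cont
python3 - <<'E'
from h import *
delta([425,-50,46],-4.5)
E
```

```text
position: [409.5, -34.8, 76.5]
contact_force: [0.8, 0.8, -1.9]
pos [409.5 -34.8  76.5] F [ 0.8  0.8 -1.9] j [ 0.31  0.27 -0.73  0.   -0.57 -1.96]
turn [-0.01  0.05  0.11] shift now [-16.6 -14.   30.5] shift after turn [-16.6 -13.9  30.5]
```

```bash
python3 -m pendant '[[0,0,0.01,0,0,0,0],[0,0,0.01,0,0,0,0],[0,0,0.008,0,0,0,0],[0,0,0.002,0,0,0,0],[0,0,0,0,0,0,0],[0,0,0,0,0,0,0]]' | grep -e pos -e cont
for i in 1 2; do python3 -m pendant '[[0,0,0.001,0,0,0,0],[0,0,0,0,0,0,0],[0,0,0,0,0,0,0]]' | grep -e pos -e cont; done
```

```text
position: [409.1, -34.8, 46.2]
contact_force: [-0.2, -1.4, -1.9]
position: [408.6, -35.0, 44.8]
contact_force: [-1.2, 0.1, -1.8]
position: [408.5, -35.0, 44.6]
contact_force: [-4.1, 1.4, 9.6]
```

```bash
python3 -m pendant '[[0,0,-0.0005,0,0,0,0],[0,0,0,0,0,0,0.02],[0,0,0,0,0,0,0.045],[0,0,0,0,0,0,0.045],[0,0,0,0,0,0,0.045],[0,0,0,0,0,0,0.045],[0,0,-0.02,0,0,0,0.045],[0,0,-0.04,0,0,0,0.045],[0,0,-0.04,0,0,0,0.045],[0.03,0,-0.04,0,0,0,0.045],[0,0,0,0,0,0,0.045],[0,0,0,0,0,0,0.045]]'
python3 - <<'E'
from h import *
t=grab('top','t9.png'); s=grab('side','s9.png'); w=grab('wrist','w9.png'); a=load('t0.png')
# did moulds/jar shift? difference in patches around them (800-px coords)
for n,(x,y) in dict(mould_a=(216,335),jar=(231,223),mould_b=(517,237)).items():
    x,y=int(x*.64),int(y*.64); sl=np.s_[y-18:y+18,x-18:x+18]
    print(n,np.abs(t['image'][sl].astype(int)-a['image'][sl]).mean().round(2))
# lifter blade & grip in the wrist view: brown block, light blade
hsv=cv2.cvtColor(w['image'],cv2.COLOR_RGB2HSV); m=cv2.inRange(hsv,(5,110,60),(20,255,255)); m[300:]=0
n,_,st,ce=cv2.connectedComponentsWithStats(m); print([(st[i].tolist(),ce[i].round(1)) for i in range(1,n) if st[i][4]>150])
for q,z in(((408,-35),2),((408,-35),54)): print(np.round(proj(w,[*q,z]),1))
# tile foot (white on orange) in side and top view
for nme,k in(('side',s),('top',t)):
  h=cv2.cvtColor(k['image'],cv2.COLOR_RGB2HSV)
  c=[652.5+22*.997,33-22*.078-7,31.5]; u,v=map(int,proj(k,c)); print(nme,u,v)
  sub=h[v-12:v+13,u-16:u+17]; mm=cv2.inRange(sub,(0,0,140),(180,70,255)); n,_,st,ce=cv2.connectedComponentsWithStats(mm)
  print([(st[i].tolist(),(ray(k,*(ce[i]+[u-16,v-12]),31.5)).round(1)) for i in range(1,n) if st[i][4]>20])
E
```

```text
clock: 19.4
position: [378.5, -32.6, 185.0]
ee_rot: [0.039, 0.999, 0.001, 0.002]
contact_force: [-0.5, 0.0, -0.2]
gripper_width: 44.8
grasp_force: 0.0
mould_a 6.37
jar 5.8
mould_b 6.01
[([250, 184, 15, 56, 773], array([256.8, 212.2]))]
[256.6 201.5]
[256.7 221.4]
side 194 199
[([8, 7, 23, 15, 202], array([666.4,  25.5,  31.5])), ([25, 19, 8, 6, 28], array([617.2,  39.4,  31.5]))]
top 228 154
[([8, 8, 17, 14, 201], array([667.6,  23.7,  31.5])), ([0, 19, 9, 6, 33], array([640.9,  67.3,  31.5]))]
```

```bash
python3 -c "
from bench import arm
print(arm.job_done())"
```

```text
the job is handed in; nothing more can be done
None
```

I handed the job in at about 19 s (no verdict came back): by my last camera measurements the tile lies face down on the cork, its centre about 16 mm beyond the near edge. The lifter is released on the bare table clear of the bat, and the arm never went near the moulds or the jar.

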